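# Lock the spotlight onto the blue ball mount

### The arm

A 6-joint arm with a two-finger parallel gripper is mounted at the origin on the work surface. World frame = base frame: x ahead of the robot, y to its left, z up, the work surface at z = 0. Lengths are in mm, angles in degrees, forces in N, time in s.
With the tool pointing down it reaches from about 300 to 850 mm from the base axis. Payload 4.2 kg.
Tool frame: the origin (TCP) lies midway between the tips of the shut fingers; the grasp point (between the pads) lies 19 mm behind it (env.hold_point_z is the z of the grasp point in the tool frame, in mm); z points along the fingers, y is the direction in which the jaws open and shut (so a half turn about z gives the same grasp; the last joint's range is limited). The gripper opens to 91 mm and grips with 3 to 60 N. Pads are 32 mm wide; open, the fingers measure 118 mm over their backs; the gripper's body (76 mm by 178 mm) begins 60 mm behind the grasp point.
Start: joints at [72.766, 18.312, 89.639, -0, 72.044, -1.146], TCP at [159.349, 552.499, 178.676] pointing down, gripper open.
Joint ranges: [-177.97, 177.97], [-48.28, 115.42], [12.27, 149.76], [-77.06, 257.06], [2.81, 150.46], [-146.56, 146.56]. Speed limits (degrees/s): [147.25, 147.25, 180, 180, 180, 180].

### API

Orientations are given as [roll, pitch, yaw] about the fixed x, y, z axes, in that order (R = Rz(yaw) Ry(pitch) Rx(roll)).
In Python, from workcell import env, grab_frame, camera_params, spotter gives the robot as it stands. The module is installed in compiled form; this text tells all that it offers.
- The arm moves only by the shell command python3 -m jog 'ROWS' [FORCE]. ROWS is text: rows parted by semicolons, each of 7 numbers parted by spaces: the turn, a rotation vector about the world's x, y, z in units of 5 degrees (1.0 is 5 degrees), then the shift along the world's x, y, z in units of 25 mm (1.0 is 25 mm), then the opening, from 0 (shut) to 1 (fully open). A call has 1 to 5 rows; each row is the pose to reach, as a shift and turn from the pose commanded when the call began; what a row does not reach only later rows make up. A row lasts 1/8 s, in which the tool goes at most 62.5 mm and 10.7 degrees, less where a joint would pass 70% of its speed; a pose out of reach is approached as far as the arm can. A call with a gripper value outside its range is refused whole. The fingers move at their own pace and stop on an object; FORCE is the grip in N (left out, the last holds). Time passes only in rows, so rows that repeat a pose let the fingers close. It gives the time, the measured TCP pose, the force and the opening at its end, in the units of the state.
- env.state(): the state, without advancing time (a new reading comes with each control period).
- grab_frame(name): name is "scene" or "top" or "wrist"; returns the picture (400x640x3 uint8, red, green, blue); there is no depth.
- camera_params(name): a dict with "K" (3x3 intrinsics, pixels), "dist" ([k1, k2, p1, p2, k3] as OpenCV has them; the pictures are not rectified), "rvec" (rotation vector, rad) and "tvec" (3), from world to camera coordinates, as OpenCV has them. Camera axes: x right, y down, z forward; pixel columns grow to the right and rows downward; lengths in mm; the calibration is good to about 2 mm. A picture is of the moment at which its call begins: read the wrist's pose just before it. camera_params takes no time and is no camera call; for the wrist camera it gives the pose at the moment of the call.
- env.job_done(): hands the job in, once; it reports no verdict.
Trained networks look in the newest picture that a camera, given by its name, has taken for a name from the list of things; names that differ only in an ending like _2 or _b are one class to them, and where a whole thing is asked for, a point or a joint stands for the part that bears it (a point fixed in the world has none). Each returns a list of dicts, best first, with "conf" (0 to 1); they miss things now and then, are a little off and sometimes report something else, mostly with a low value. They report only what shows in the picture. A call takes as long as a camera call. They do not tell look-alikes from the thing itself.
- spotter.look_for(query, camera): "box" ([left, top, width, height] in pixels, round what is visible of it).
- spotter.trace(query, camera): "region" (400x640 bool, what is visible of it) and "box" ([left, top, width, height] in pixels, round what is visible of it).
The state is a dict: "time_s": time; "qpos": joint angles; "qvel": joint speeds; "effort": joint torques, N m; "ee_pos": TCP position; "ee_rot": TCP orientation; "force": force on the tool from outside, world axes, zero at the start; "torque": the same for the moment, N m; "gripper_width": finger opening in mm.
Only numpy, scipy, OpenCV 4.12 (cv2) and the standard library are available. Lean on these libraries where they do the work, as an engineer would, in place of code of your own. Each camera call takes 0.05 s, during which the arm holds its last target. There are 200 camera calls.

### The job

Fit the microscope spotlight onto the bench ball mount with the blue collar. Raise its red locking lever, lower the spotlight upright over the ball (do not drop it) with the lever still raised until its foot rests flush on the blue collar, then press the red lever fully down to lock it and let go.

Things in the scene. Friction and masses are not known exactly. Their poses are not given: they have to be found in the camera images.
- spot: Loose spotlight, 0.55 kg. Origin: underside of foot, socket centre; z up, x to the lamp. Grey foot 56x52x52 mm high about the origin; socket below 40 mm square, 44 deep. Black grip post to hold it by: 28x28 mm, centre x=+42, top z=95. Silver lamp barrel, 43 mm across, behind it to x=103. Red lever on top of the foot points to -x. May face any way when fitted.
- lever (a joint): Red lever's hinge, rad: 0 down (locked), 0.65 fully raised. Axis along the spotlight's y at x=18, z=60 mm. Bar 14 mm wide, 8 thick, ending in a red ball knob, 82 mm from hinge to its end; down, it overhangs the foot by 36 mm. Stays at any angle; 1 N at the knob moves it. It drives a jaw in the socket: down, the jaw shuts under the ball, or keeps the ball out; fully raised, the ball passes.
- lever_grip (a point): Centre of the red ball knob, 20 mm in diameter, on the lever's free end, 72 mm from the hinge; moves with the lever. Lever down: x=-54, y=0, z=60 mm in the spotlight's frame. Nothing is beneath it, so fingers can reach down on both sides of it; pinched across the spotlight's y it turns freely between them as it rises.
- mount_blue: Ball mount with blue collar, fixed to the bench. Origin: on the bench, on its axis; z up. Blue disc 104 mm across, 24 high; on it a steel neck 10 mm thick and a 28 mm steel ball, centre z=50, top z=64. Seated, the spotlight's origin is 24 mm above this origin, with 6 mm play each way. The mounts with yellow and green collars are not to be used.
There are look-alikes about, which are no part of the job. What is shaped like the spot but pink is not meant.

How it is judged (in metres and radians):
On the way, in this order (a step that is already met when the one before it is completed fails the run):
1. the red lever has been raised (value of joint lever above 0.4 rad), for 0.2 s.
2. the spotlight sits on the blue mount with its lever still raised (horizontal distance between spot and mount_blue below 0.012 m and z of spot in the frame of mount_blue below 0.032 m and value of joint lever above 0.3 rad), for 0.1 s.
At the end, for the whole second after the job is handed in: The spotlight stands upright (within 7 degrees) on the blue mount, its origin within 12 mm of the mount's axis and less than 30 mm above the mount's origin (24 mm when the foot is down on the collar), the red lever down (below 0.15 rad), at rest (horizontal distance between spot and mount_blue below 0.012 m and z of spot in the frame of mount_blue below 0.03 m and angle between spot's own z axis and vertical below 0.12 rad and value of joint lever below 0.15 rad and linear speed of spot below 0.03 m/s); the robot touches nothing.
It fails at once if the spotlight was let go above the ball, more than 20 mm short of the collar (horizontal distance between spot and mount_blue below 0.012 m and z of spot in the frame of mount_blue above 0.044 m and contact force between the fingers and spot below 0.2 N).
It also fails if it takes over 51 s, if anything falls off the work surface, if the arm or the gripper's body presses on something with over 40 N, if the wrist force passes 120 N, or if a joint passes its speed limit or range.

## Working session

There is one attempt and no reset: what is moved stays moved. The work goes in short steps, Python scripts to look and compute and a shell command to move; the robot and the scene stay as the last step left them, time stands still between calls to the robot, and variables do not carry over. Pictures are saved under pics/ and viewed, about 8 in all and at most 12, crops included, and the job is handed in when it is done.

```bash
mkdir -p pics; cat > h.py <<'E'
import numpy as np, cv2
from workcell import env, grab_frame, camera_params, spotter
def save(im,n,box=None,s=1):
    if box: l,t,w,h=box; im=im[t:t+h,l:l+w]
    im=cv2.resize(im,None,fx=s,fy=s,interpolation=cv2.INTER_CUBIC)
    cv2.imwrite(f'pics/{n}.png',im[...,::-1])
def cam(n):
    p=camera_params(n); return {k:np.array(v,float) for k,v in p.items()}
def ray(p,uv):
    x=cv2.undistortPoints(np.array(uv,float).reshape(-1,1,2),p['K'],p['dist']).reshape(-1,2)
    R=cv2.Rodrigues(p['rvec'])[0]; C=-R.T@p['tvec'].ravel()
    return C,np.c_[x,np.ones(len(x))]@R
def onz(p,uv,z):
    C,d=ray(p,uv); return C+d*((z-C[2])/d[:,2])[:,None]
def proj(p,X): return cv2.projectPoints(np.array(X,float).reshape(-1,1,3),p['rvec'],p['tvec'],p['K'],p['dist'])[0].reshape(-1,2)
E
python3 - <<'E'
from h import *
a=grab_frame("top");b=grab_frame("scene")
save(np.vstack([a,b]),'a',s=0.75)
save(a,'top0');save(b,'scene0')
for c in ["top","scene"]:
  p=cam(c);print(c,ray(p,[320,200]))
  for q in ["spot","lever_grip","mount_blue"]:
    print(c,q,[(np.round(d['box']),round(d['conf'],2)) for d in spotter.look_for(q,c)])
E
```

```text
top (array([ 359.86384781,    2.12061539, 1138.72239255]), array([[ 0.12490824,  0.01670412, -0.99209166]]))
top spot [(array([234., 246.,  30.,  70.]), 0.82), (array([308., 186.,  21.,  70.]), 0.66), (array([369., 188.,  27.,  67.]), 0.6)]
top lever_grip [(array([379., 189.,   9.,  35.]), 0.68), (array([235., 285.,  11.,  30.]), 0.52), (array([314., 184.,   4.,  36.]), 0.47)]
top mount_blue [(array([209., 149.,  42.,  42.]), 0.87)]
scene (array([1284.67172162,  199.68104712,  807.18285676]), array([[-0.73013105, -0.18813927, -0.65689932]]))
scene spot [(array([320., 178.,  32.,  54.]), 0.97), (array([395., 161.,  34.,  49.]), 0.8), (array([258., 171.,  34.,  47.]), 0.71)]
scene lever_grip [(array([260., 192.,  19.,  21.]), 0.66), (array([326., 198.,   7.,  28.]), 0.54)]
scene mount_blue [(array([402., 259.,  44.,  43.]), 0.89)]
```

View pics/a.png

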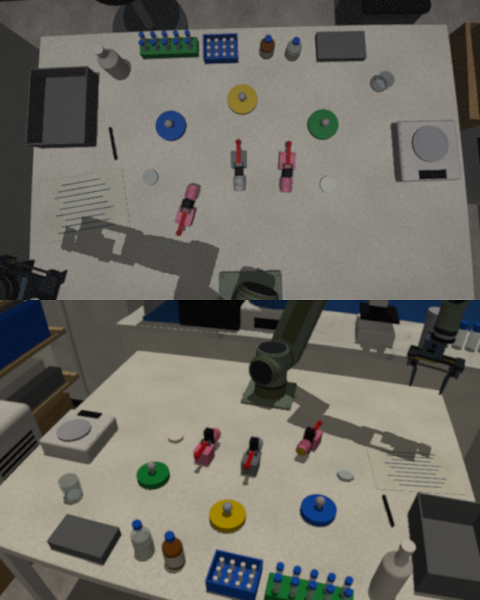

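Three spot-shaped candidates in the top picture: (249,281) pink, (318,221) grey, (382,221) pink. The grey one in the middle, lever pointing up in the image, fits the description. I'll confirm it in a crop.

```bash
python3 - <<'E'
from h import *
a=cv2.imread('pics/top0.png')[...,::-1];b=cv2.imread('pics/scene0.png')[...,::-1]
A=cv2.resize(a[175:265,280:360],None,fx=5,fy=5,interpolation=cv2.INTER_CUBIC)
B=cv2.resize(b[165:255,300:380],None,fx=5,fy=5,interpolation=cv2.INTER_CUBIC)
save(np.hstack([A,B]),'b')
p=cam('top');s=cam('scene')
# red pixels of the grey one
for im,pp,(l,t,w,h),n in [(a,p,(290,175,50,90),'top'),(b,s,(315,170,40,70),'scene')]:
    c=im[t:t+h,l:l+w].astype(int); m=(c[...,0]>110)&(c[...,1]<60)&(c[...,2]<60)
    v,u=np.nonzero(m); print(n,'red',u.min()+l,u.max()+l,v.min()+t,v.max()+t)
# mount ball/collar
m=cv2.inRange(cv2.cvtColor(np.ascontiguousarray(a),cv2.COLOR_RGB2HSV),(100,120,40),(130,255,255))
m[:,:200]=0;m[:,260:]=0;m[:140]=0;m[200:]=0
v,u=np.nonzero(m);cn=max(cv2.findContours(m,0,1)[0],key=cv2.contourArea);e=cv2.fitEllipse(cn);print(e,onz(p,[e[0]],22))
X=onz(p,cn.reshape(-1,2).astype(float),22);print('ext',X.max(0)-X.min(0),(X.max(0)+X.min(0))/2)
E
```

```text
top red 316 319 188 217
scene red 327 337 202 222
((227.34689331054688, 167.07713317871094), (37.85439682006836, 38.47674560546875), 88.96775817871094) [[591.4892739  254.53636258  22.        ]]
ext [ 99.02596169 100.03661078   0.        ] [591.97980085 254.26392355  22.        ]
```

View pics/b.png

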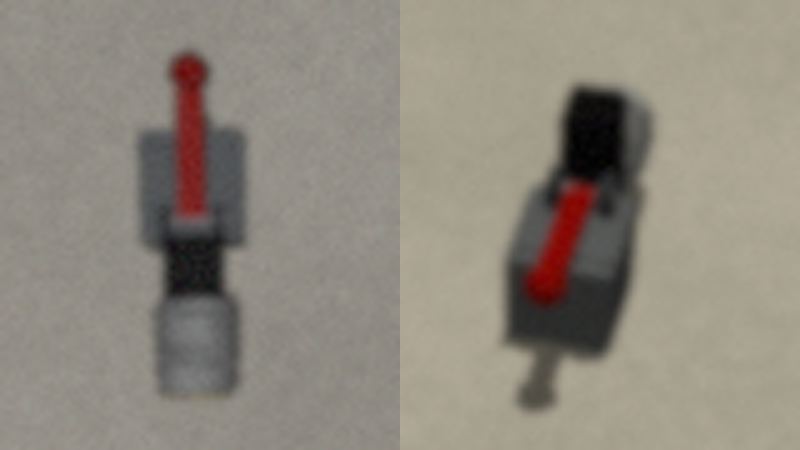

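```bash
python3 - <<'E'
from h import *
p=cam('top'); f=lambda x,y:[280+x/5-.4,175+y/5-.4]
K=onz(p,[f(188,71)],60)[0]; F=onz(p,[f(140,128),f(244,128),f(141,245),f(245,245)],52)
H=onz(p,[f(193,216)],62)[0]
P=onz(p,[f(167,295),f(223,295)],95); 
print('knob',K,'foot corners',F,F.mean(0),'hinge end',H,'post',P)
O=F.mean(0)
d=K-O;print('knob-foot',d, np.linalg.norm(d[:2]), 'yaw of +x',np.degrees(np.arctan2(-d[1],-d[0])))
import math
yaw=math.atan2(-d[1],-d[0])
# joint fit on several landmarks: local pts, pixels
L=np.array([[-54,0,60],[-28,26,52],[-28,-26,52],[56,14,95],[56,-14,95]],float)
from scipy.optimize import least_squares
def w(t,L): c,s=np.cos(t[2]),np.sin(t[2]); return np.c_[t[0]+c*L[:,0]-s*L[:,1],t[1]+s*L[:,0]+c*L[:,1],L[:,2]]
# yaw ~180: +x is toward robot (image down); local +y -> world -y (image right)
U=np.array([f(188,71),f(244,128),f(140,128),f(223,295),f(167,295)])
r=least_squares(lambda t:(proj(p,w(t,L))-U).ravel(),[O[0],O[1],math.pi]);print(r.x,np.degrees(r.x[2]),r.fun.round(1))
# cross-check in scene: knob px
s=cam('scene');Us=[300+545/5-.4,165+283/5-.4];print('scene knob pred',proj(s,w(r.x,L[:1])),Us)
print(env.state()['ee_rot'],env.state()['ee_pos'],env.hold_point_z)
b=cv2.imread('pics/scene0.png')[...,::-1]; print('mount scene ball pred',proj(s,[[591.5,254.5,50],[591.5,254.5,24]]),'top ball',proj(p,[[591.5,254.5,50]]))
B=cv2.resize(b[250:310,390:460],None,fx=5,fy=5,interpolation=cv2.INTER_CUBIC)
a=cv2.imread('pics/top0.png')[...,::-1];A=cv2.resize(a[140:200,195:265],None,fx=5,fy=5,interpolation=cv2.INTER_CUBIC)
save(np.hstack([A,B]),'c')
E
```

```text
knob [523.3111128   26.39104494  60.        ] foot corners [[ 4.97042738e+02  5.07145427e+01  5.20000000e+01]
 [ 4.95620170e+02 -7.32912105e-02  5.20000000e+01]
 [ 4.39796404e+02  5.15027305e+01  5.20000000e+01]
 [ 4.38411492e+02  1.03089120e+00  5.20000000e+01]] [467.71770109  25.7937183   52.        ] hinge end [452.36173116  25.68666161  62.        ] post [[413.01714848  37.97908321  95.        ]
 [412.30890226  11.94510456  95.        ]]
knob-foot [55.5934117   0.59732664  8.        ] 55.596620617082465 yaw of +x -179.3844058560029
[468.66145525  25.38580545   3.14583303] 180.2429555809275 [ 0.3  0.3  0.2 -0.5 -0.3  0.2  0.3 -0.2 -0.5  0.2]
scene knob pred [[329.42875331 222.11408206]] [408.6, 221.2]
[-1.79988197e+02  1.64412906e-04  1.63910807e+02] [159.32403479 552.4127079  178.54660263] -18.8
mount scene ball pred [[427.09574918 266.37824176]
 [425.20705615 274.37552968]] top ball [[224.83441499 164.85192517]]
```

View pics/c.png

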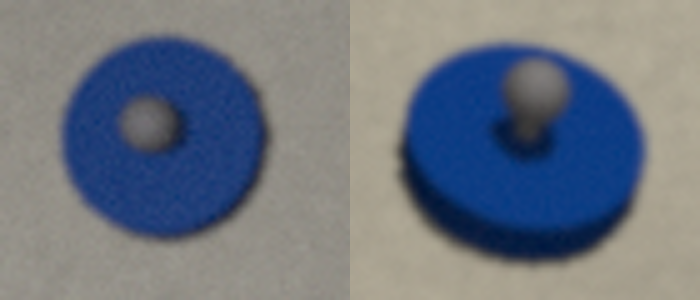

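The crop shows the blue mount with its ball at (224.6,164.4) in the top picture and (426.6,268) in the scene. Both agree with the mount axis at (591.5,254.5). The grey spot is confirmed at about (468,25.5) with yaw about 180°, so the knob is at (522.7,25.5) and the post at (426,25.5). The scene knob at (328.6,221.2) agrees within 1 px; the mismatched value printed above came from a crop offset I got wrong.

```bash
python3 -m jog '3.22 0 0 0 0 0 1' >/dev/null 2>&1; python3 -c "
from workcell import env;s=env.state();print(s['ee_pos'],s['ee_rot'],s['time_s'],s['qpos'])"
```

```text
[159.72302586 556.17573606 177.94298009] [169.37884928  -3.01742133 164.27496752] 0.525 [70.49338595 12.83025677 98.51895309  4.29909842 58.30263431 -5.42942727]
```

I put that turn on the wrong axis (x instead of z). The arm was in free air, so nothing was touched. I'll correct it from the measured pose.

```bash
cat > d.py <<'E'
import sys
from h import *
from scipy.spatial.transform import Rotation as R
def delta(t,yaw=180.):
    s=env.state(); c=R.from_euler('xyz',s['ee_rot'],degrees=True); g=R.from_euler('xyz',[180,0,yaw],degrees=True)
    print('t',s['time_s'],'pos',np.round(s['ee_pos'],1),'rot',np.round(s['ee_rot'],1),'w',s['gripper_width'],'F',np.round(s['force'],1))
    print('ROW',np.round(np.degrees((g*c.inv()).as_rotvec())/5,2),np.round((np.array(t)-s['ee_pos'])/25,2))
if __name__=='__main__': delta([float(v) for v in sys.argv[1:4]])
E
python3 d.py 522.7 25.5 178
```

```text
t 0.525 pos [159.7 556.2 177.9] rot [169.4  -3.  164.3] w 91.13957922424004 F [-0.1 -0.1 -0.4]
ROW [-2.19 -0.31  3.19] [ 14.52 -21.23   0.  ]
```

```bash
r='-2.19 -0.31 3.19 14.52 -21.1 0 1'; python3 -m jog '-2.19 -0.31 3.19 14.52 -21.1 0 1; -2.19 -0.31 3.19 14.52 -21.1 0 1; -2.19 -0.31 3.19 14.52 -21.1 0 1; -2.19 -0.31 3.19 14.52 -21.1 0 1; -2.19 -0.31 3.19 14.52 -21.1 0 1'; python3 d.py 522.7 25.5 178
```

```text
time_s: 1.15
ee_pos: [337.5, 293.5, 178.9]
ee_rot: [-179.8, 0.1, 179.9]
force: [1.2, -0.0, -0.4]
gripper_width: 91.2
t 1.15 pos [337.5 293.5 178.9] rot [-1.798e+02  1.000e-01  1.799e+02] w 91.15808852053357 F [ 1.2 -0.  -0.4]
ROW [0.05 0.03 0.01] [  7.41 -10.72  -0.04]
```

```bash
python3 -m jog '0 0 0 7.41 -10.72 -0.04 1; 0 0 0 7.41 -10.72 -0.04 1; 0 0 0 7.41 -10.72 -0.04 1; 0 0 0 7.41 -10.72 -0.04 1; 0 0 0 7.41 -10.72 -0.04 1'; python3 -m jog '0 0 0 0 0 0 1;0 0 0 0 0 0 1'>/dev/null; python3 d.py 522.7 25.5 41
```

```text
time_s: 1.78
ee_pos: [515.3, 36.1, 178.0]
ee_rot: [-179.8, 0.1, 179.9]
force: [0.9, 1.0, 0.7]
gripper_width: 91.1
t 2.025 pos [513.6  38.2 177.5] rot [-179.8    0.   179.9] w 91.32733292827548 F [-0.5  0.7 -0.1]
ROW [0.05 0.01 0.03] [ 0.36 -0.51 -5.46]
```

```bash
python3 -m jog '0 0 0 0.36 -0.51 -1.5 1; 0 0 0 0.36 -0.51 -1.5 1; 0 0 0 0.36 -0.51 -1.5 1; 0 0 0 0.36 -0.51 -1.5 1'; python3 - <<'E'
from h import *
p=cam('wrist'); a=grab_frame('wrist'); 
for q,c in [((522.7,25.5,60),(0,255,0)),((412.2,25.5,95),(255,255,0)),((496.2,-.5,52),(0,255,255)),((496.2,51.5,52),(0,255,255))]:
    u=proj(p,[q])[0];print(u)
    if 0<u[0]<640 and 0<u[1]<400: cv2.drawMarker(a,tuple(int(v) for v in u),c,0,12,1)
save(a,'w1')
E
python3 d.py 522.7 25.5 41
```

```text
time_s: 2.52
ee_pos: [523.7, 26.1, 141.6]
ee_rot: [-179.8, 0.2, 180.0]
force: [-1.0, 0.4, 0.6]
gripper_width: 91.2
[318.72745102 191.26028725]
[318.54574459  61.74318142]
[292.04796837 162.87510086]
[345.47957401 162.89191286]
t 2.575 pos [523.6  26.  141.5] rot [-179.8    0.2  180. ] w 91.55948155025892 F [-0.5  0.5  0.7]
ROW [0.05 0.04 0.01] [-0.04 -0.02 -4.02]
```

View pics/w1.png

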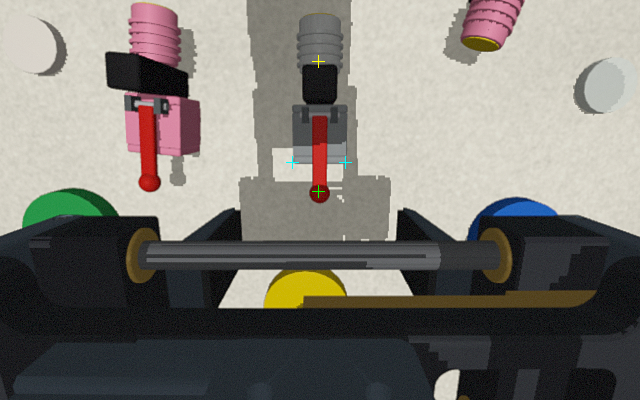

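The wrist picture shows the grey spot with its red knob at (319,193), against a prediction of (319,191). The foot corners match too. Going down to pinch the knob.

```bash
python3 -m jog '0 0 0 -0.04 0 -2 1; 0 0 0 -0.04 0 -4 1; 0 0 0 -0.04 0 -4 1; 0 0 0 -0.04 0 -4 1;0 0 0 -0.04 0 -4 0.3' 5;python3 -m jog '0 0 0 0 0 0 0.1; 0 0 0 0 0 0 0.1;0 0 0 0 0 0 0;0 0 0 0 0 0 0; 0 0 0 0 0 0 0' 5; python3 d.py 522.7 25.5 41
```

```text
time_s: 3.2
ee_pos: [524.1, 25.4, 42.5]
ee_rot: [-179.7, 0.4, 179.9]
force: [0.2, -0.2, -0.2]
gripper_width: 83.9
time_s: 3.82
ee_pos: [522.2, 25.3, 40.2]
ee_rot: [-179.7, 0.1, 179.9]
force: [-0.2, 0.5, 0.5]
gripper_width: 34.1
t 3.825 pos [522.2  25.3  40.2] rot [-1.797e+02  1.000e-01  1.799e+02] w 34.08348642293295 F [-0.2  0.5  0.5]
ROW [0.05 0.02 0.02] [0.02 0.01 0.03]
```

```bash
python3 -m jog '0 0 0 0 0 0 0; 0 0 0 0 0 0 0;0 0 0 0 0 0 0;0 0 0 0 0 0 0' 5;python3 -m jog '0 0 0 -0.06 0 0.57 0;0 0 0 -0.23 0 1.12 0; 0 0 0 -0.5 0 1.63 0;0 0 0 -0.57 0 1.72 0;0 0 0 -0.57 0 1.72 0'; python3 - <<'E'
from h import *
print(env.state()['force'])
p=cam('scene');a=grab_frame('scene');save(a,'s2',(270,130,120,110),5)
print('knob if up .63',proj(p,[[508.4,25.5,102.4]]),'if down',proj(p,[[522.2,25.5,60]]))
E
```

```text
time_s: 4.32
ee_pos: [522.2, 25.3, 40.2]
ee_rot: [-179.7, 0.1, 179.9]
force: [0.7, 0.7, -0.1]
gripper_width: 0.8
time_s: 4.95
ee_pos: [507.8, 25.2, 83.5]
ee_rot: [-179.7, 0.1, 179.9]
force: [-0.4, -0.8, 0.4]
gripper_width: 0.4
[-0.37733455 -0.83894329  0.3576489 ]
knob if up .63 [[331.19893909 204.09233104]] if down [[329.4278792  221.96936569]]
```

View pics/s2.png

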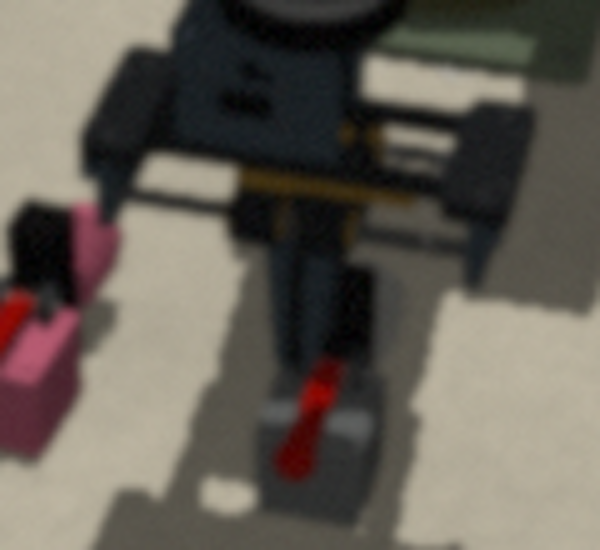

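The fingers shut to 0 and the lever is still down: the knob shows at scene (329,223) and would be at (331,204) if raised. The knob wasn't between the pads, so I'll compare the fingertip's actual position with the TCP it should have.

```bash
python3 - <<'E'
from h import *
from scipy.spatial.transform import Rotation as R
s=env.state();P=np.array(s['ee_pos']);print(P)
p=cam('scene');print('scene tcp',proj(p,[P]),'grasp',proj(p,[P+[0,0,19]]), 'foot top corners',proj(p,[[496.2,-.5,52],[496.2,51.5,52],[496.2,-.5,0],[496.2,51.5,0]]))
w=cam('wrist');a=grab_frame('wrist');print('wrist tcp',proj(w,[P]),'knob down',proj(w,[[522.5,25.5,60]]))
t=grab_frame('top');pt=cam('top');print('top tcp',proj(pt,[P]),'knob',proj(pt,[[522.5,25.5,60]]))
T=cv2.resize(t[140:260,270:370],(333,400),interpolation=cv2.INTER_CUBIC)
save(np.hstack([a[:,150:490],T]),'d')
E
```

```text
[507.72124411  25.25329461  83.18472066]
scene tcp [[331.0073577 210.2441719]] grasp [[331.16114193 203.95083922]] foot top corners [[321.18663876 215.03014153]
 [342.97184624 218.92707983]
 [321.08988751 230.88869566]
 [342.20824027 234.79455293]]
wrist tcp [[319.23101668 218.13502865]] knob down [[319.6258448  227.00873699]]
top tcp [[317.58472386 193.817887  ]] knob [[317.57448595 189.1195544 ]]
```

View pics/d.png

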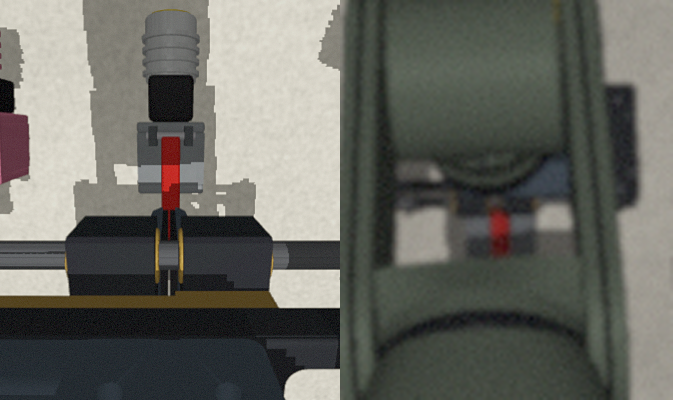

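The picture shows the lever still down at (171,137–210), with the shut fingers above its end. In the scene crop the tips end about 7 px higher than the TCP projects, as if they were about 20 mm too high. I'll check this against the bright bench, clear of the spot.

```bash
python3 -m jog '0 0 0 2.8 0 0 0;0 0 0 2.8 0 0 0; 0 0 0 2.8 0 0 0;0 0 0 2.8 0 0 0'; python3 - <<'E'
from h import *
s=env.state();P=np.array(s['ee_pos']);print(P)
p=cam('scene');a=grab_frame('scene');u=proj(p,[P])[0];g=proj(p,[P+[0,0,19]])[0];print('scene tcp,grasp',u,g, 'knob',proj(p,[[522.5,25.5,60]]))
l,t=280,160
A=cv2.resize(a[t:t+80,l:l+80],None,fx=5,fy=5,interpolation=cv2.INTER_CUBIC)
for q,c in((u,(0,255,0)),(g,(255,255,0))): cv2.drawMarker(A,(int((q[0]-l+.5)*5),int((q[1]-t+.5)*5)),c,0,14,1)
w=cam('wrist');b=grab_frame('wrist');u=proj(w,[P])[0];g=proj(w,[P+[0,0,19]])[0];print('wrist',u,g)
cv2.drawMarker(b,tuple(int(v) for v in u),(0,255,0),0,10,1);cv2.drawMarker(b,tuple(int(v) for v in g),(255,255,0),0,10,1)
B=cv2.resize(b[130:290,240:400],(400,400),interpolation=cv2.INTER_CUBIC)
save(np.hstack([A,B]),'e')
E
```

```text
time_s: 5.6
ee_pos: [576.6, 25.2, 82.9]
ee_rot: [-179.7, -0.0, 179.9]
force: [-0.4, -0.1, -0.9]
gripper_width: 0.2
[576.59909064  25.24758023  82.851617  ]
scene tcp,grasp [323.48753386 231.15322315] [323.55626183 224.81392217] knob [[329.39647541 222.05774739]]
wrist [319.21413504 217.88040965] [319.14404397 226.76415823]
```

View pics/e.png

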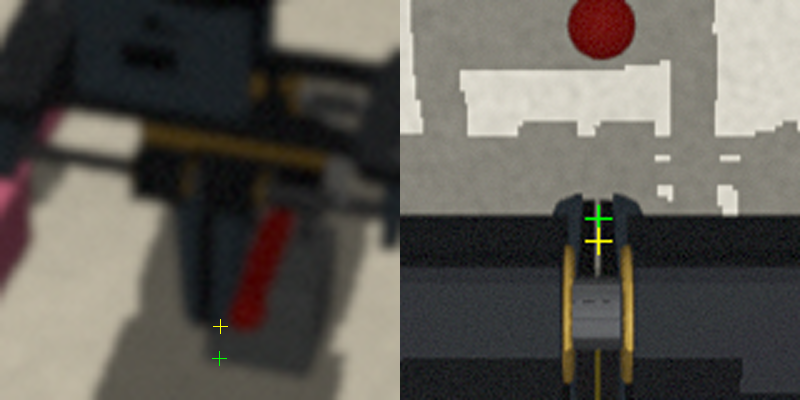

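In the scene crop the tips end at about (205,325), while the TCP projects to (220,358). That again puts them roughly 20 mm higher than reported. A gentle touch on bare bench will settle it.

```bash
python3 -m jog '0 0 0 0 0 -1.5 0;0 0 0 0 0 -2.6 0; 0 0 0 0 0 -3 0;0 0 0 0 0 -3 0; 0 0 0 0 0 -3 0'; python3 -m jog '0 0 0 0 0 -0.12 0;0 0 0 0 0 -0.24 0'; python3 -m jog '0 0 0 0 0 -0.1 0;0 0 0 0 0 -0.2 0'
```

```text
time_s: 6.32
ee_pos: [578.9, 25.3, 9.5]
ee_rot: [-179.7, 0.2, 179.9]
force: [-1.3, -0.4, -0.1]
gripper_width: 0.5
time_s: 6.58
ee_pos: [578.3, 25.3, 2.6]
ee_rot: [-179.7, 0.1, 179.9]
force: [0.5, 0.2, -0.1]
gripper_width: 0.4
time_s: 6.82
ee_pos: [577.9, 25.3, -3.0]
ee_rot: [-179.7, 0.1, 179.9]
force: [0.3, -0.2, -0.2]
gripper_width: 0.4
```

```bash
python3 -m jog '0 0 0 0 0 -0.1 0;0 0 0 0 0 -0.2 0'; python3 -m jog '0 0 0 0 0 -0.1 0;0 0 0 0 0 -0.2 0';  python3 -m jog '0 0 0 0 0 -0.08 0'
```

```text
time_s: 7.08
ee_pos: [577.9, 25.3, -8.0]
ee_rot: [-179.7, 0.1, 179.9]
force: [0.3, -0.2, 0.4]
gripper_width: 0.1
time_s: 7.32
ee_pos: [578.0, 25.2, -12.9]
ee_rot: [-179.7, 0.1, 179.9]
force: [-0.6, 0.2, -0.8]
gripper_width: 0.4
time_s: 7.45
ee_pos: [577.9, 25.3, -15.0]
ee_rot: [-179.7, 0.1, 179.9]
force: [0.1, 0.2, -0.3]
gripper_width: 0.7
```

```bash
python3 -m jog '0 0 0 0 0 -0.06 0;0 0 0 0 0 -0.06 0'; python3 -m jog '0 0 0 0 0 -0.06 0;0 0 0 0 0 -0.06 0';python3 -m jog '0 0 0 0 0 -0.06 0;0 0 0 0 0 -0.06 0';python3 -m jog '0 0 0 0 0 -0.06 0;0 0 0 0 0 -0.06 0'
```

```text
time_s: 7.7
ee_pos: [577.9, 25.2, -16.4]
ee_rot: [-179.7, 0.1, 179.9]
force: [-0.1, 0.1, -0.5]
gripper_width: 0.6
time_s: 7.95
ee_pos: [577.9, 25.3, -17.9]
ee_rot: [-179.7, 0.1, 179.9]
force: [-0.0, -0.9, -0.1]
gripper_width: 0.5
time_s: 8.2
ee_pos: [577.8, 25.3, -19.4]
ee_rot: [-179.7, 0.1, 179.9]
force: [-0.5, -0.1, 0.1]
gripper_width: 0.3
time_s: 8.45
ee_pos: [577.8, 25.3, -20.9]
ee_rot: [-179.7, 0.1, 179.9]
force: [-0.9, -0.8, 0.2]
gripper_width: 0.4
```

```bash
python3 - <<'E'
from h import *
s=env.state();P=np.array(s['ee_pos']);print(P)
p=cam('scene');a=grab_frame('scene');l,t=270,190
A=cv2.resize(a[t:t+80,l:l+80],None,fx=5,fy=5,interpolation=cv2.INTER_CUBIC)
for z,c in((0,(0,255,0)),(20,(255,255,0)),(40,(255,0,255))):
  q=proj(p,[[P[0],P[1],z]])[0];print(z,q); cv2.drawMarker(A,(int((q[0]-l+.5)*5),int((q[1]-t+.5)*5)),c,0,14,1)
w=cam('wrist');b=grab_frame('wrist')
B=cv2.resize(b[130:290,240:400],(400,400),interpolation=cv2.INTER_CUBIC)
save(np.hstack([A,B]),'f')
E
```

```text
[577.79359594  25.26639349 -20.92299235]
0 [323.08370615 257.41099916]
20 [323.14771854 251.41566397]
40 [323.21328317 245.2641633 ]
```

View pics/f.png

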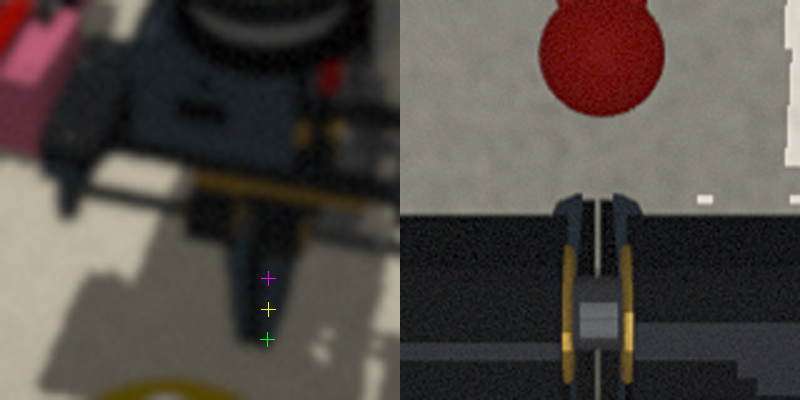

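The tips now sit at about bench level, at (260,345) with z=0 projecting to (267,340), while the reported z is −20.9. A few more fine steps should find the exact contact.

```bash
for i in 1; do python3 -m jog '0 0 0 0 0 -0.05 0;0 0 0 0 0 -0.05 0'|sed -n '2p;4p'; python3 -m jog '0 0 0 0 0 -0.05 0;0 0 0 0 0 -0.05 0'|sed -n '2p;4p';python3 -m jog '0 0 0 0 0 -0.05 0;0 0 0 0 0 -0.05 0'|sed -n '2p;4p'; done
```

```text
ee_pos: [577.8, 25.3, -22.2]
force: [0.3, -0.7, -0.9]
ee_pos: [577.8, 25.3, -23.4]
force: [0.1, -0.7, 0.7]
ee_pos: [577.9, 25.3, -24.6]
force: [0.2, -0.2, 0.4]
```

```bash
python3 -m jog '0 0 0 0 0 -0.05 0;0 0 0 0 0 -0.05 0'|sed -n '2p;4p'; python3 -m jog '0 0 0 0 0 -0.05 0;0 0 0 0 0 -0.05 0'|sed -n '1p;2p;4p';python3 -m jog '0 0 0 0 0 -0.05 0;0 0 0 0 0 -0.05 0'|sed -n '1p;2p;4p'
```

```text
ee_pos: [577.8, 25.2, -25.9]
force: [0.7, 0.2, -1.2]
time_s: 9.8
ee_pos: [577.8, 25.2, -27.2]
force: [0.6, 0.7, -0.7]
time_s: 10.05
ee_pos: [577.8, 25.2, -28.4]
force: [0.8, -1.0, -0.2]
```

```bash
python3 -m jog '0 0 0 0 0 -0.08 0;0 0 0 0 0 -0.08 0'|sed -n '2p;4p'; python3 -m jog '0 0 0 0 0 -0.08 0;0 0 0 0 0 -0.08 0'|sed -n '1p;2p;4p';python3 -m jog '0 0 0 0 0 -0.08 0;0 0 0 0 0 -0.08 0'|sed -n '1p;2p;4p'
```

```text
ee_pos: [577.8, 25.2, -30.5]
force: [0.8, -0.6, 0.9]
time_s: 10.55
ee_pos: [577.8, 25.2, -32.5]
force: [0.4, 0.6, 0.4]
time_s: 10.8
ee_pos: [577.8, 25.2, -34.4]
force: [0.2, -0.3, -0.8]
```

```bash
python3 -m jog '0 0 0 0 0 -0.08 0;0 0 0 0 0 -0.08 0'|sed -n '2p;4p'; python3 -m jog '0 0 0 0 0 -0.08 0;0 0 0 0 0 -0.08 0'|sed -n '1p;2p;4p';python3 - <<'E'
from h import *
s=env.state();P=np.array(s['ee_pos']);print(P,s['qpos'])
p=cam('scene');a=grab_frame('scene');l,t=270,190
A=cv2.resize(a[t:t+80,l:l+80],None,fx=5,fy=5,interpolation=cv2.INTER_CUBIC)
for z,c in((0,(0,255,0)),(20,(255,255,0)),(40,(255,0,255))):
  q=proj(p,[[P[0],P[1],z]])[0]; cv2.drawMarker(A,(int((q[0]-l+.5)*5),int((q[1]-t+.5)*5)),c,0,14,1)
T=grab_frame('scene')
save(np.hstack([A,a[110:310,220:420].repeat(2,0).repeat(2,1)]),'g')
E
```

```text
ee_pos: [578.1, 25.2, -35.0]
force: [-2.4, 0.4, 8.1]
time_s: 11.3
ee_pos: [578.1, 25.2, -35.1]
force: [-5.8, 0.8, 21.7]
[578.14397068  25.24666836 -35.07796171] [  1.53197912  30.64492658 104.53931198  -0.37763223  44.673561
 -88.11295574]
```

View pics/g.png

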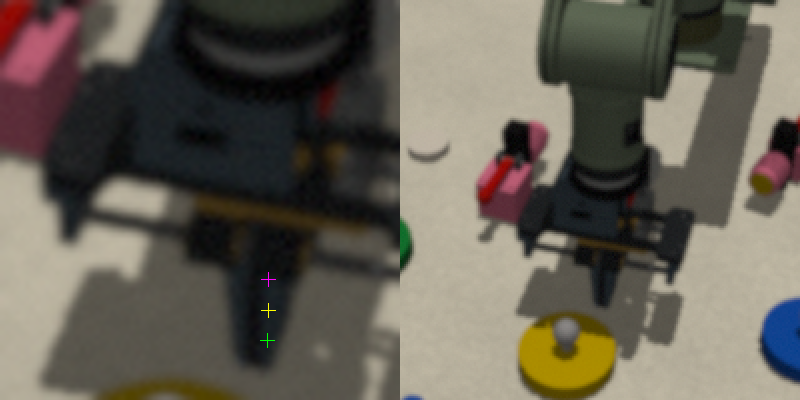

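The picture shows the tips resting on the bench at (258,365). Contact came at reported z≈−35 with 22 N, so the real tip is 35 mm above the reported TCP. The earlier crop at reported z=83 fits the same constant offset: the front edge was expected at y=325 and seen there. x and y agree. From here on, grasp point z = reported z + 54. Going back for the knob.

```bash
python3 -m jog '0 0 0 0 0 1.5 1;0 0 0 0 0 3.5 1;0 0 0 -2.22 0 3.9 1;0 0 0 -2.22 0 3.9 1;0 0 0 -2.22 0 3.9 1' 5; python3 -m jog '0 0 0 0 0 0 0.6;0 0 0 0 0 0 0.6;0 0 0 0 0 0 0.6;0 0 0 0 0 0 0.6' | sed -n 5p; python3 d.py 522.6 25.4 6
```

```text
time_s: 12.02
ee_pos: [523.0, 25.3, 59.5]
ee_rot: [-179.7, 0.2, 179.9]
force: [0.7, -0.1, -0.2]
gripper_width: 48.0
gripper_width: 54.9
t 12.525 pos [522.6  25.3  59. ] rot [-1.797e+02  1.000e-01  1.799e+02] w 54.88975103586839 F [0.6 0.8 0.2]
ROW [0.05 0.01 0.02] [ 0.    0.01 -2.12]
```

```bash
python3 -m jog '0 0 0 0 0 -1 0.6;0 0 0 0 0 -2.12 0.6;0 0 0 0 0 -2.12 0.5;0 0 0 0 0 -2.12 0;0 0 0 0 0 -2.12 0' 5;python3 -m jog '0 0 0 0 0 0 0; 0 0 0 0 0 0 0;0 0 0 0 0 0 0;0 0 0 0 0 0 0' 5;
```

```text
time_s: 13.15
ee_pos: [523.5, 25.3, 7.4]
ee_rot: [-179.7, 0.2, 179.9]
force: [0.7, 0.9, -0.4]
gripper_width: 28.4
time_s: 13.65
ee_pos: [523.2, 25.3, 6.5]
ee_rot: [-179.7, 0.2, 179.9]
force: [1.5, 0.8, 1.0]
gripper_width: 19.2
```

Now the knob is gripped, with the opening at 19 mm. Raising along the arc, then releasing.

```bash
python3 -m jog '0 0 0 -0.06 0 0.57 0;0 0 0 -0.23 0 1.12 0; 0 0 0 -0.5 0 1.63 0;0 0 0 -0.57 0 1.73 0;0 0 0 -0.57 0 1.73 0';  python3 -m jog '0 0 0 0 0 0 0.5;0 0 0 0 0 0 0.5;0 0 0 0 0 0 0.5;0 0 0 0 0 0.8 0.6;0 0 0 0 0 1.6 0.8'; python3 d.py 428 25.4 80; python3 - <<'E'
from h import *
p=cam('scene');a=grab_frame('scene');l,t=290,160
A=cv2.resize(a[t:t+90,l:l+90],None,fx=5,fy=5,interpolation=cv2.INTER_CUBIC)
for z,c in(([508.4,25.5,102.4],(0,255,0)),([468.2-42,25.5,95],(255,0,255))):
  q=proj(p,[z])[0]; cv2.drawMarker(A,(int((q[0]-l+.5)*5),int((q[1]-t+.5)*5)),c,0,14,1)
w=cam('wrist');b=grab_frame('wrist')
for X,c in (([468.2,25.5,52],(0,255,255)),([468.2-56,25.5,95],(255,0,255)),([468.2-56,11.5,95],(255,0,255))):
  cv2.drawMarker(b,tuple(int(v) for v in proj(w,[X])[0]),c,0,12,1)
save(np.hstack([A,cv2.resize(b[0:300,170:470],(450,450))]),'h')
E
```

```text
time_s: 14.28
ee_pos: [507.8, 25.2, 49.6]
ee_rot: [-179.7, 0.1, 179.9]
force: [-0.5, -0.2, -2.3]
gripper_width: 19.3
time_s: 14.9
ee_pos: [508.2, 25.2, 89.7]
ee_rot: [-179.7, 0.1, 179.9]
force: [-0.6, -0.2, 0.7]
gripper_width: 61.5
t 14.9 pos [508.2  25.2  89.7] rot [-1.797e+02  1.000e-01  1.799e+02] w 61.527601070268865 F [-0.6 -0.2  0.7]
ROW [0.05 0.01 0.02] [-3.21  0.01 -0.39]
```

View pics/h.png

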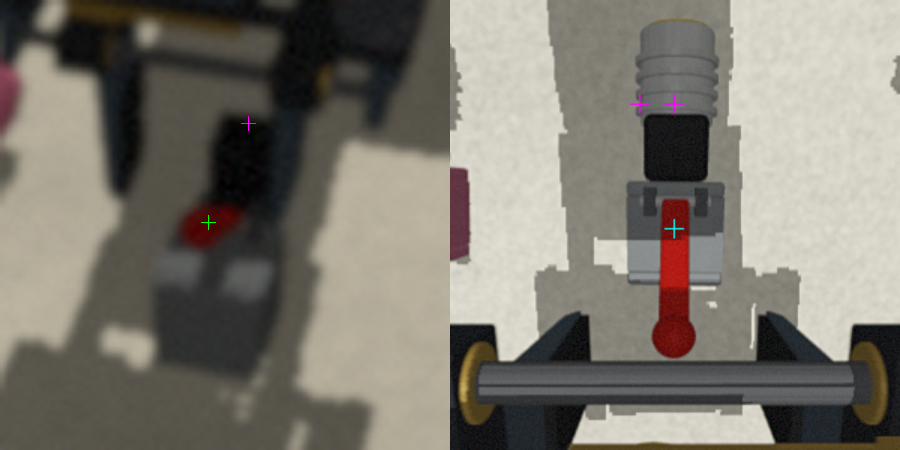

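The lever is raised: the scene knob is at (208,222) in the crop, on the marker for 0.63 rad. The spot has not moved; the post top matches its marker at (248,123) in the scene. The wrist view's shift fits the 35 mm height bias. Next is the post.

```bash
python3 -m jog '0 0 0 -2 0 0.2 0.8;0 0 0 -3.2 0 0.2 0.7;0 0 0 -3.2 0 0.2 0.7;0 0 0 -3.2 0 -1 0.7;0 0 0 -3.2 0 -1 0.7'; python3 d.py 428.2 25.4 32
```

```text
time_s: 15.62
ee_pos: [427.5, 25.2, 62.9]
ee_rot: [-179.7, -0.1, 179.9]
force: [-0.6, -0.7, -0.0]
gripper_width: 63.7
t 15.625 pos [427.5  25.2  62.9] rot [-1.797e+02 -1.000e-01  1.799e+02] w 63.726394562593086 F [-0.6 -0.7 -0. ]
ROW [ 0.05 -0.03  0.02] [ 0.03  0.01 -1.24]
```

```bash
python3 -m jog '0.05 0 0 0.03 0 -0.6 0.7;0.05 0 0 0.03 0 -1.2 0.6;0.05 0 0 0.03 0 -1.2 0.4;0.05 0 0 0.03 0 -1.2 0.3;0.05 0 0 0.03 0 -1.2 0.1' 20; python3 -m jog '0 0 0 0 0 0 0.1;0 0 0 0 0 0 0.1;0 0 0 0 0 0 0;0 0 0 0 0 0 0' 50;python3 d.py 428.2 25.4 32
```

```text
time_s: 16.25
ee_pos: [429.7, 25.5, 35.2]
ee_rot: [180.0, 0.2, 179.9]
force: [0.2, 3.6, -4.2]
gripper_width: 28.3
time_s: 16.75
ee_pos: [429.6, 25.5, 35.1]
ee_rot: [180.0, 0.2, 179.9]
force: [-1.5, 1.7, 6.0]
gripper_width: 27.5
t 16.75 pos [429.6  25.5  35.1] rot [180.    0.2 179.9] w 27.473593962305866 F [-1.5  1.7  6. ]
ROW [-0.    0.03  0.02] [-0.05 -0.   -0.12]
```

```bash
python3 -m jog '0 0 0 0 0 0.4 0;0 0 0 0 0 1.2 0;0 0 0 0 0 2.2 0;0 0 0 0 0 3.2 0;0 0 0 0 0 4 0' 55; python3 -m jog '0 0 0 0 0 0 0;0 0 0 0 0 0 0'; python3 d.py 552.9 254.5 135; python3 - <<'E'
from h import *
p=cam('scene');a=grab_frame('scene');s=env.state()['ee_pos']
l,t=290,120
A=cv2.resize(a[t:t+90,l:l+90],None,fx=5,fy=5,interpolation=cv2.INTER_CUBIC)
O=np.array([468.2,25.5,s[2]-35.1]);O[0]+=s[0]-429.6
for X,c in (([28,26,52],(0,255,0)),([28,-26,52],(0,255,0)),([28,26,0],(0,255,255)),([28,-26,0],(0,255,255)),([39,0,103],(255,0,255))):
  q=proj(p,[O+X])[0]; cv2.drawMarker(A,(int((q[0]-l+.5)*5),int((q[1]-t+.5)*5)),c,0,14,1)
save(A,'i')
E
```

```text
time_s: 17.38
ee_pos: [427.9, 25.0, 134.9]
ee_rot: [-180.0, -0.0, 179.9]
force: [0.6, 0.1, -5.8]
gripper_width: 27.8
time_s: 17.62
ee_pos: [427.6, 25.1, 133.3]
ee_rot: [-180.0, -0.1, 179.9]
force: [-0.0, 0.7, -4.3]
gripper_width: 27.5
t 17.625 pos [427.6  25.1 133.3] rot [-1.800e+02 -1.000e-01  1.799e+02] w 27.545569099202105 F [-0.   0.7 -4.3]
ROW [ 0.01 -0.02  0.02] [5.01 9.18 0.07]
```

View pics/i.png

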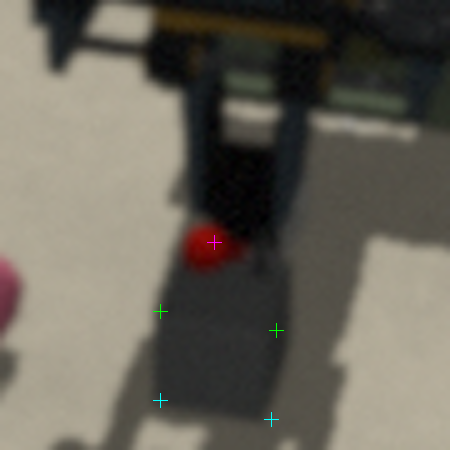

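The spot is held upright with the lever raised: red knob at (207,245), foot bottom at about (155,405)–(268,415), matching the predicted corners. Before placing it, I'll refine the mount centre with a silhouette fit in both stored pictures.

```bash
python3 - <<'E'
from h import *
from scipy.optimize import minimize
th=np.linspace(0,2*np.pi,60)
for n,(l,t,w,h) in (('top',(200,140,60,60)),('scene',(390,245,70,70))):
    im=cv2.imread(f'pics/{n}0.png');p=cam(n)
    hsv=cv2.cvtColor(im,cv2.COLOR_BGR2HSV);m=cv2.inRange(hsv,(100,110,20),(130,255,255))
    z=np.zeros_like(m);z[t:t+h,l:l+w]=m[t:t+h,l:l+w]
    hull=cv2.convexHull(max(cv2.findContours(z,0,1)[0],key=cv2.contourArea))
    M=np.zeros((1600,2560),np.uint8);cv2.fillPoly(M,[((z>0)*0+0)[:0]] if 0 else [np.round(hull.reshape(-1,2)*4+1.5).astype(np.int32)],1)
    M=cv2.resize(z[:, :],None,fx=4,fy=4,interpolation=cv2.INTER_LINEAR)>127
    hf=np.zeros(M.shape,np.uint8);c=np.vstack([q.reshape(-1,2) for q in cv2.findContours(M.astype(np.uint8),0,1)[0]]);cv2.fillPoly(hf,[cv2.convexHull(c)],1)
    def cost(v):
        P=np.vstack([np.c_[v[0]+52*np.cos(th),v[1]+52*np.sin(th),np.full(60,zz)] for zz in (0,24)])
        a=np.zeros(M.shape,np.uint8);cv2.fillPoly(a,[cv2.convexHull(np.round(proj(p,P)*4+1.5).astype(np.int32))],1)
        return (a!=hf).sum()/hf.sum()
    r=minimize(cost,[592,254.5],method='Nelder-Mead',options=dict(initial_simplex=[[592,254],[598,254],[592,260]]));print(n,r.x,r.fun)
    g=cv2.inRange(hsv,(0,0,60),(180,90,255));k=np.zeros_like(g);cv2.fillPoly(k,[cv2.erode(hf,np.ones((17,17))).astype(np.uint8)[::4,::4]] if 0 else [hull],1)
    v_,u_=np.nonzero((hsv[...,1]<100)&(cv2.erode(k,np.ones((7,7)))>0));print(n,'ball px',u_.mean(),v_.mean(),len(u_),'pred',proj(p,[[*r.x,50]]),[onz(p,[[u_.mean(),v_.mean()]],49)[0]])
E
```

```text
top [592.74087906 257.38907051] 0.1086847389558233
top ball px 224.24 164.23 100 pred [[223.68090335 164.39675042]] [array([593.33399389, 256.22436561,  49.        ])]
scene [593.01970935 253.83891726] 0.09923871669385535
scene ball px 426.43283582089555 269.0970149253731 134 pred [[426.71729032 266.85109369]] [array([598.51199373, 253.90123622,  49.        ])]
```

```bash
python3 -m jog '0 0 0 0.8 1.4 0.1 0;0 0 0 1.8 3.2 0.1 0;0 0 0 2.8 5 0.1 0;0 0 0 3.8 6.9 0.1 0;0 0 0 4.6 8.4 0.1 0'; python3 -m jog '0 0 0 0.4 0.7 0 0;0 0 0 0.4 0.7 0 0;0 0 0 0.4 0.7 0 0;0 0 0 0.4 0.7 0 0';python3 d.py 554.2 255 135
```

```text
time_s: 18.3
ee_pos: [544.0, 236.9, 135.1]
ee_rot: [-179.9, -0.1, 180.0]
force: [-0.0, -0.9, -5.2]
gripper_width: 27.7
time_s: 18.8
ee_pos: [553.3, 251.6, 136.7]
ee_rot: [-179.9, 0.0, 179.9]
force: [0.1, 0.0, -5.4]
gripper_width: 27.3
t 18.8 pos [553.3 251.6 136.7] rot [-179.9    0.   179.9] w 27.332551881600146 F [ 0.1  0.  -5.4]
ROW [0.01 0.01 0.03] [ 0.04  0.14 -0.07]
```

```bash
python3 -m jog '0 0 0 0.04 0.14 0 0;0 0 0 0.04 0.14 -0.5 0;0 0 0 0.04 0.14 -1 0;0 0 0 0.04 0.14 -1.3 0;0 0 0 0.04 0.14 -1.5 0'; python3 -m jog '0 0 0 0 0 -0.3 0;0 0 0 0 0 -0.6 0;0 0 0 0 0 -0.6 0'; python3 d.py 554.2 255 59.1
```

```text
time_s: 19.42
ee_pos: [554.6, 256.1, 98.5]
ee_rot: [-180.0, 0.0, 179.9]
force: [0.6, -0.3, -4.8]
gripper_width: 27.5
time_s: 19.8
ee_pos: [554.4, 256.0, 83.7]
ee_rot: [-179.9, 0.0, 179.9]
force: [0.4, 0.7, -5.2]
gripper_width: 27.6
t 19.8 pos [554.4 256.   83.7] rot [-179.9    0.   179.9] w 27.622428477229473 F [ 0.4  0.7 -5.2]
ROW [0.01 0.   0.02] [-0.01 -0.04 -0.98]
```

```bash
python3 -m jog '0 0 0 0 -0.04 -0.4 0;0 0 0 0 -0.04 -0.7 0;0 0 0 0 -0.04 -0.84 0;0 0 0 0 -0.04 -0.84 0'|sed -n '2p;4p'; python3 -m jog '0 0 0 0 0 -0.06 0;0 0 0 0 0 -0.1 0'|sed -n '2p;4p'; python3 -m jog '0 0 0 0 0 -0.05 0;0 0 0 0 0 -0.05 0'|sed -n '1p;2p;4p'
```

```text
ee_pos: [554.7, 255.2, 63.1]
force: [-0.8, -0.5, -5.1]
ee_pos: [555.1, 255.3, 61.2]
force: [-0.6, -0.1, -5.3]
time_s: 20.8
ee_pos: [554.9, 255.2, 59.6]
force: [0.5, 0.3, -5.7]
```

```bash
python3 -m jog '0 0 0 0 0 -0.06 0;0 0 0 0 0 -0.06 0'|sed -n '2p;4p'; python3 -m jog '0 0 0 0 0 -0.06 0;0 0 0 0 0 -0.06 0'|sed -n '1p;2p;4p'
```

```text
ee_pos: [554.9, 255.3, 59.2]
force: [-3.5, -0.7, 2.7]
time_s: 21.3
ee_pos: [555.0, 255.4, 59.2]
force: [-5.9, -2.3, 10.8]
```

The foot met the collar at reported z=59.2, against a prediction of 59.1. Releasing and retreating upward.

```bash
python3 -m jog '0 0 0 0 0 0.1 0.3;0 0 0 0 0 0.1 0.5;0 0 0 0 0 0.1 0.6;0 0 0 0 0 0.1 0.6;0 0 0 0 0 0.1 0.6'; python3 -m jog '0 0 0 0 0 0.8 0.6;0 0 0 0 0 1.8 0.6;0 0 0 0 0 2.8 0.3;0 0 0 2 0 2.8 0;0 0 0 3.5 0 2.8 0'; python3 - <<'E'
from h import *
p=cam('scene');a=grab_frame('scene')
O=np.array([593.6,255,24.]);l,t=370,170
A=cv2.resize(a[t:t+110,l:l+110],None,fx=5,fy=5,interpolation=cv2.INTER_CUBIC)
for X,c in (([28,26,52],(0,255,0)),([28,-26,52],(0,255,0)),([28,26,0],(0,255,255)),([28,-26,0],(0,255,255)),([39.3,0,102.4],(255,0,255))):
  q=proj(p,[O+X])[0]; cv2.drawMarker(A,(int((q[0]-l+.5)*5),int((q[1]-t+.5)*5)),c,0,14,1)
save(A,'j')
E
python3 d.py 642 255 105
```

```text
time_s: 21.92
ee_pos: [555.1, 255.3, 59.2]
ee_rot: [-180.0, 0.1, 179.9]
force: [0.3, -0.4, 0.3]
gripper_width: 54.6
time_s: 22.55
ee_pos: [644.1, 255.4, 130.0]
ee_rot: [180.0, 0.2, 179.9]
force: [0.4, 0.4, -0.5]
gripper_width: 27.9
t 22.6 pos [648.9 255.  128.9] rot [180.    0.4 179.8] w 23.717318579372712 F [4.8 0.7 0.4]
ROW [-0.01  0.09  0.03] [-0.27 -0.   -0.96]
```

View pics/j.png

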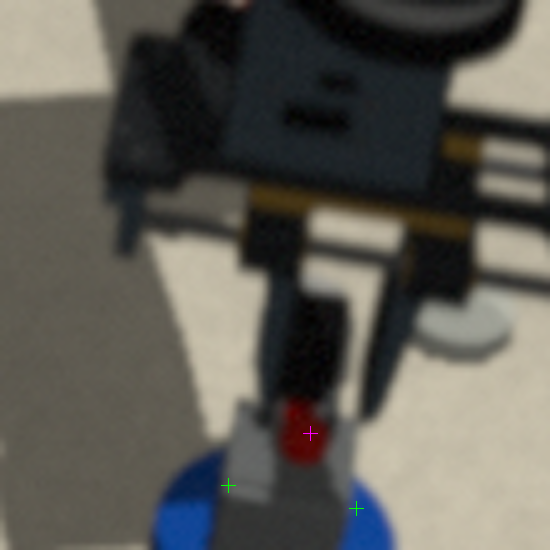

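The spot sits upright on the blue collar with its knob still raised, at (303,430) in the crop with the marker at (310,433). The foot corners are within about 2 px. That was picture 12, the last. Now pressing the lever with shut fingers, watching the force.

```bash
python3 -m jog '0 0 0 -0.2 0 0 0;0 0 0 -0.2 0 0 0;0 0 0 -0.2 0 -0.4 0;0 0 0 -0.2 0 -0.7 0'; python3 d.py 642 255 105
```

```text
time_s: 23.1
ee_pos: [636.5, 255.3, 111.1]
ee_rot: [-180.0, 0.0, 179.9]
force: [0.6, -0.4, -0.4]
gripper_width: 0.1
t 23.1 pos [636.5 255.3 111.1] rot [-180.     0.   179.9] w 0.12081236436043709 F [ 0.6 -0.4 -0.4]
ROW [0.01 0.01 0.01] [ 0.22 -0.01 -0.24]
```

```bash
python3 -m jog '0 0 0 0.26 0 -0.4 0;0 0 0 0.26 0 -0.8 0;0 0 0 0.26 0 -1.2 0;0 0 0 0.26 0 -1.5 0;0 0 0 0.26 0 -1.7 0'; python3 -m jog '0 0 0 0 0 -0.15 0;0 0 0 0 0 -0.25 0;0 0 0 0 0 -0.25 0'
```

```text
time_s: 23.72
ee_pos: [643.6, 255.1, 68.4]
ee_rot: [-180.0, 0.0, 179.9]
force: [0.7, 0.3, 0.8]
gripper_width: 0.5
time_s: 24.1
ee_pos: [643.6, 255.2, 62.8]
ee_rot: [-180.0, 0.0, 179.9]
force: [0.4, 1.0, 0.4]
gripper_width: 0.4
```

```bash
python3 -m jog '0 0 0 0 0 -0.08 0;0 0 0 0 0 -0.14 0'|sed -n '2p;4p'; python3 -m jog '0 0 0 0 0 -0.06 0;0 0 0 0 0 -0.06 0'|sed -n '1p;2p;4p'; python3 -m jog '0 0 0 0 0 -0.06 0;0 0 0 0 0 -0.06 0'|sed -n '1p;2p;4p'
```

```text
ee_pos: [644.1, 255.3, 59.6]
force: [1.4, 0.0, 0.8]
time_s: 24.6
ee_pos: [644.3, 255.3, 58.5]
force: [0.4, -0.3, 3.2]
time_s: 24.85
ee_pos: [644.8, 255.4, 58.0]
force: [-0.7, -1.1, 8.3]
```

The force rises at z≈58.5, where the lever-down stop was expected (59). Retreating and checking numerically, since no more pictures can be viewed.

```bash
python3 -m jog '0 0 0 0 0 0.8 0;0 0 0 0.5 0 2.5 0;0 0 0 2 0 4 0;0 0 0 3 -4 4 0;0 0 0 3 -7 4 0' | sed -n 2p;python3 -m jog '0 0 0 0 -4 0 0;0 0 0 0 -4 0 0;0 0 0 0 -4 0 0;0 0 0 0 -4 0 0' ; python3 - <<'E'
from h import *
for n in('scene','top'):
    p=cam(n);a=grab_frame(n).astype(int);save(a.astype(np.uint8),'fin_'+n)
    O=np.array([593.6,255,24.]);kd=proj(p,[O+[54,0,60]])[0];ku=proj(p,[O+[39.3,0,103.]])[0];hi=proj(p,[O+[-18,0,64]])[0]
    m=(a[...,0]>90)&(a[...,1]<.5*a[...,0])&(a[...,2]<.5*a[...,0]);v,u=np.nonzero(m);k=(abs(u-kd[0])<40)&(abs(v-kd[1])<40);u,v=u[k],v[k]
    if not len(u): print(n,'no red');continue
    i=v.argmax() if n=='scene' else v.argmin()
    print(n,'knob down pred',kd.round(1),'up',ku.round(1),'hinge',hi.round(1),'red u',u.min(),u.max(),'v',v.min(),v.max(), 'end u',u[v>v.max()-5].mean() if n=='scene' else u[v<v.min()+5].mean())
for q in ('spot','lever_grip'): print(q,[(np.round(d['box']),round(d['conf'],2)) for d in spotter.look_for(q,'top')])
p=cam('top');O=np.array([593.6,255,0]);P=[]
for X in ([28,26,76],[28,-26,76],[-28,26,76],[-28,-26,76],[-103,21,95],[-103,-21,95],[64,0,84]):P.append(O+X)
q=proj(p,P);print('pred spot box top',q.min(0),q.max(0)-q.min(0))
print(env.state()['force'],env.state()['time_s'])
E
```

```text
ee_pos: [715.1, 131.6, 155.8]
time_s: 25.98
ee_pos: [714.2, 33.0, 156.0]
ee_rot: [180.0, 0.0, 179.9]
force: [-0.4, -0.2, -0.6]
gripper_width: 0.2
scene knob down pred [427.4 276. ] up [431.6 255.9] hinge [430.9 248.7] red u 422 433 v 250 280 end u 426.875
top knob down pred [221.5 139.3] up [217.1 140.7] hinge [221.  168.2] red u 219 224 v 136 166 end u 221.29166666666666
spot [(array([371., 189.,  25.,  67.]), 0.75), (array([210., 137.,  28.,  65.]), 0.62), (array([251., 248.,  10.,  10.]), 0.61)]
lever_grip [(array([219., 131.,   5.,  37.]), 0.56), (array([383., 189.,  11.,  32.]), 0.54)]
pred spot box top [211.33710118 135.32309853] [21.48606916 67.98517531]
[ 0.42424843 -0.19594613  0.65410895] 26.175
```

Both cameras put the knob at the lever-down position: scene lowest red row 280 (expected about 279.5), top column 221.3 (expected 221.5 down, 217.1 up). The arm is clear, so I'm handing in.

```bash
python3 -c "
from workcell import env;print(env.job_done(),env.state()['time_s'])"
```

```text
the job is handed in; nothing more can be done
the job is handed in; nothing more can be done
```

The grey spotlight is on the blue mount with its red lever pressed down, and I handed the job in at about 26 s of the 51 s allowed. No verdict was reported.

**What I did:** I pinched the knob and raised the lever to about 0.63 rad. I then carried the spotlight by its post and lowered it over the ball until the foot rested on the collar. After letting go, I pressed the lever to its stop with about 8 N and moved the arm clear.

**Last checks:**
- **Seating:** the foot met the collar at reported z 59.2, against 59.1 predicted. The network's box for the spotlight in the top picture is within a few pixels of its predicted fitted position.
- **Lever:** the knob matches the lever-down position in both cameras, within about 1 px.
- **Arm:** it was well away from everything, with no force on the tool.

**What went wrong or disagreed:**
- **Wrong turn:** my first move turned about x instead of z. It happened in free air and I corrected it at once.
- **Height offset:** the first pinch missed because the real fingertips sit 35 mm higher than the reported position. A touch on the bench, about 22 N, confirmed this and I corrected for it from then on.
- **Mount position:** the estimates of the blue mount's centre differed by 2–5 mm between methods. That is within the 6 mm play, and no sideways force appeared as the spotlight went down.
- **Final look:** I had used all 12 pictures, so the locked state was checked by pixel measurement and not by eye.

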